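Flip the red length stop down on the mitre-saw fence

ROBOT

A 6-joint arm with a two-finger parallel gripper is mounted at the origin on the work surface. World frame = base frame: x ahead of the robot, y to its left, z up, the work surface at z = 0. Lengths are in m, angles in rad, forces in N, time in s.
With the tool pointing down it reaches from about 0.375 to 0.975 m from the base axis. Payload 3.8 kg.
Tool frame: the origin (TCP) lies midway between the tips of the shut fingers; the grasp point (between the pads) lies 19 mm behind it; z points along the fingers, y is the line along which they close (so a half turn about z gives the same grasp; the last joint's range is limited). The gripper opens to 85 mm and grips with 20 to 120 N. Pads are 22 mm wide; open, the fingers measure 114 mm over their backs; the gripper's body (76 mm by 85 mm) begins 54 mm behind the grasp point. The pads swing forward as they close: fully open they stand 13 mm farther back than shut.
Start: joints at [1.264, 0.264, 1.604, -0, 1.274, -0.037], TCP at [0.18, 0.651, 0.204] pointing down, gripper open.
Joint ranges: [-2.63, 2.63], [-0.94, 2.18], [0.31, 2.57], [-1.31, 4.45], [0, 2.66], [-2.55, 2.55]. Speed limits (rad/s): [2.57, 2.57, 3.14, 3.14, 3.14, 3.14].

INTERFACE

Orientations are given as a rotation vector (axis times angle).
In Python, from workcell import * gives the robot as it stands. The module is installed in compiled form; this text tells all that it offers.
- The arm moves only by the tool apply_moves, never from a script. Its arguments are lists of equal length, an entry for each row: "fingers": the opening, from 0 (shut) to 1 (fully open); "travel": the shift along the tool's x, y, z normalised to -1 to 1, where 1 is 0.05 m, a list of three; "rotation": the turn, a rotation vector about the tool's x, y, z normalised to -1 to 1, where 1 is 6 degrees, a list of three. In form: {"fingers": [fingers, ...], "travel": [[dx, dy, dz], ...], "rotation": [[ax, ay, az], ...]}. A call has 1 to 12 rows; each row shifts and turns the commanded pose from where the row before left it, along the tool's axes as they then stand; what a row does not reach is not made up. A row lasts 1/10 s, in which the tool goes at most 50 mm and 8.59 degrees, less where a joint would pass 70% of its speed; a pose out of reach is approached as far as the arm can. A call with a number of a shift or a turn outside -1 to 1 is refused whole. A call with a gripper value outside its range is refused whole. The fingers move at their own pace and stop on an object; "newtons" is the grip in N (left out, the last holds). Time passes only in rows, so rows that do not move let the fingers close. It gives the time, the measured TCP pose, the force, the opening and the grip force at its end, in the units of the state.
- read_state(): the state, without advancing time (a new reading comes with each control period).
- read_camera(name): name is "scene" or "top" or "wrist"; returns a dict with "image" (420x560x3 uint8, red, green, blue), "fx", "fy", "cx", "cy" (pixels), "extrinsics" (4x4, takes a point from world to camera coordinates). Camera axes: x right, y down, z forward; pixel columns grow to the right and rows downward; lengths in m; the calibration is good to about 2 mm. A picture is of the moment at which its call begins. There is no depth.
- finish_job(): hands the job in; it is judged then, once.
Trained networks look in the newest picture that a camera, given by its name, has taken for a name from the list of things; names that differ only in an ending like _2 or _b are one class to them, and where a whole thing is asked for, a point or a joint stands for the part that bears it (a point fixed in the world has none). Each returns a list of dicts, best first, with "p" (0 to 1); they miss things now and then, are a little off and sometimes report something else, mostly with a low value. They report only what shows in the picture. A call takes as long as a camera call.
- regions_of(camera, name): "mask" (420x560 bool, what is visible of it) and "bbox" ([left, top, width, height] in pixels, round what is visible of it).
- tip_of(camera, name): "location" ([column, row] in pixels: a listed point, or the origin of a listed thing).
The state is a dict: "time": time; "q": joint angles; "joint_vel": joint speeds; "joint_torque": joint torques, N m; "tool_pos": TCP position; "tcp_rot": TCP orientation; "wrist_force": force on the tool from outside, world axes, zero at the start; "torque": the same for the moment, N m; "width": opening from 0.0 (shut) to 1.0 (fully open); "grip_force": force on a finger pad.
Only numpy, scipy, OpenCV 4.12 (cv2) and the standard library are available. Lean on these libraries where they do the work, as an engineer would, in place of code of your own. Each camera call takes 0.05 s, during which the arm holds its last target. There are 200 camera calls.

TASK

Get the saw station ready for the next cut: with your fingertips, gently tip the arm of the red flip stop over towards the robot so that it comes fully down onto its rest, then take the hand away. Leave the blue and yellow stops up, do not shift any stop along the fence (their lengths are set), and do not disturb anything else on the bench.

Things in the scene. Friction and masses are not known exactly. Their poses are not given: they have to be found in the camera images.
- red_stop: bracket of the flip stop with the red arm. Origin: centre of its underside, on the fence top, 130 mm above the bench; x away from the robot, y along the fence to the saw, z up. Aluminium, x -30 to 22, 46 wide, 28 mm high; black knob on top, 31 mm across, at x 10, up to z 41. Arm's hinge pin: along y, at x -20, z 18 mm. Clamped hand-tight: over 15 N along the fence shifts it
- red_arm (a joint): hinge angle of the red arm, rad: 0 = fully down on its rest (long leg level, pointing to the robot's side, foot hanging 7 mm clear of the wing), pi/2 = leg straight up, 1.95 = limit, leaning away from the robot. Starts up, 1.5 to 1.85. Slight drag holds it up; about 0.5 N at 50 mm from the pin moves it, and once below about 1.0 it drops to 0 by its own weight
- red_corner (a point): point on the red arm, an L of flat bar 24 wide, 8 mm thick: long leg reaches 70 mm from the pin, foot 70 mm at right angles (towards the robot when up). Point: 66 mm along the leg, mid-width, on its back face (the upper face when down), 4 mm off the pin's plane. Axes turn with the arm: -x from pin along leg, z out of that face
- blue_stop: bracket of the flip stop with the blue arm. Origin: centre of its underside, on the fence top, 130 mm above the bench; x away from the robot, y along the fence to the saw, z up. Aluminium, x -30 to 22, 46 wide, 28 mm high; black knob on top, 31 mm across, at x 10, up to z 41. Arm's hinge pin: along y, at x -20, z 18 mm. Clamped hand-tight: over 15 N along the fence shifts it
- blue_arm (a joint): hinge angle of the blue arm, rad: 0 = fully down on its rest (long leg level, pointing to the robot's side, foot hanging 7 mm clear of the wing), pi/2 = leg straight up, 1.95 = limit, leaning away from the robot. Starts up, 1.5 to 1.85. Slight drag holds it up; about 0.5 N at 50 mm from the pin moves it, and once below about 1.0 it drops to 0 by its own weight
- blue_corner (a point): point on the blue arm, an L of flat bar 24 wide, 8 mm thick: long leg reaches 70 mm from the pin, foot 70 mm at right angles (towards the robot when up). Point: 66 mm along the leg, mid-width, on its back face (the upper face when down), 4 mm off the pin's plane. Axes turn with the arm: -x from pin along leg, z out of that face
- yellow_stop: bracket of the flip stop with the yellow arm. Origin: centre of its underside, on the fence top, 130 mm above the bench; x away from the robot, y along the fence to the saw, z up. Aluminium, x -30 to 22, 46 wide, 28 mm high; black knob on top, 31 mm across, at x 10, up to z 41. Arm's hinge pin: along y, at x -20, z 18 mm. Clamped hand-tight: over 15 N along the fence shifts it
- yellow_arm (a joint): hinge angle of the yellow arm, rad: 0 = fully down on its rest (long leg level, pointing to the robot's side, foot hanging 7 mm clear of the wing), pi/2 = leg straight up, 1.95 = limit, leaning away from the robot. Starts up, 1.5 to 1.85. Slight drag holds it up; about 0.5 N at 50 mm from the pin moves it, and once below about 1.0 it drops to 0 by its own weight
- yellow_corner (a point): point on the yellow arm, an L of flat bar 24 wide, 8 mm thick: long leg reaches 70 mm from the pin, foot 70 mm at right angles (towards the robot when up). Point: 66 mm along the leg, mid-width, on its back face (the upper face when down), 4 mm off the pin's plane. Axes turn with the arm: -x from pin along leg, z out of that face
- station: fixed wing on the saw's right: box with white top, 190 x 760 mm, 75 mm high, and a wooden fence 35 mm thick, 55 mm above the top. Origin: on the bench under the fence's front face, 80 mm nearer the saw than mid-wing; x away from the robot, y along the fence to the saw. Saw (300 mm high) stands from y 310 mm on; stops at y -280 to 120, 110 mm or more apart
- offcut: loose piece of pale wood, 64 x 100 x 19 mm, lying on the wing near the saw; origin centre of underside
- try_square: loose try square lying on the far end of the wing from the saw, dark wooden stock 22 x 95 x 18 mm and steel blade 75 x 38 mm; origin on its underside, between stock and blade
- tape: loose orange tape measure, 76 x 36 x 60 mm, standing on the bench behind the fence; origin centre of underside
- pencil: loose green flat carpenter's pencil, 180 x 14 x 8 mm along its x, lying along the front edge of the wing; origin under its middle
- glue: loose white glue bottle with green label and orange nozzle, 68 mm across, 182 mm high, standing on the bench behind the fence; origin centre of underside
- clamp: loose blue and black bar clamp lying on the bench behind the fence, 300 mm long along its y, 30 mm high; origin under the middle of its bar

How it is judged:
On the way:
1. the fingers touch the red stop (contact force between the fingers and red_stop above 0.05 N), for 0.01 s.
At the end, for the whole second after the job is handed in: The red arm is fully down on its rest (hinge angle below 0.06 rad); no stop has shifted by 4 mm or more along the fence; the blue and yellow arms are still up where they were (corner within 10 mm); the loose things lie within 12 mm of where they were (value of joint red_arm below 0.06 rad and distance of each of red_stop, blue_stop, yellow_stop from where it was at the start of the episode below 0.004 m and distance of each of blue_corner, yellow_corner from where it was at the start of the episode below 0.01 m and distance of each of offcut, try_square, tape, pencil, glue, clamp from where it was at the start of the episode below 0.012 m); the robot touches nothing.
It fails at once if the red arm or its bracket is hit or leaned on hard (over 25 N) (contact force between the fingers and red_stop above 25 N).
It fails at once if the red arm is slapped down (faster than 6 rad/s) (velocity of joint red_arm below -6 rad/s).
It fails at once if a stop is shifted along the fence (distance of any of red_stop, blue_stop, yellow_stop from where it was at the start of the episode above 0.004 m).
It fails at once if the blue or yellow arm is moved (distance of any of blue_corner, yellow_corner from where it was at the start of the episode above 0.01 m).
It fails at once if a loose thing on the bench or wing is pushed, lifted or carried (distance of any of offcut, try_square, tape, pencil, glue, clamp from where it was at the start of the episode above 0.012 m).
It also fails if it takes over 29 s, if anything falls off the work surface, if the arm or the gripper's body presses on something with over 40 N, if the wrist force passes 120 N, or if a joint passes its speed limit or range.

## Working session

There is one attempt and no reset: what is moved stays moved. The work goes in short steps, Python scripts to look and compute and a tool call to move; the robot and the scene stay as the last step left them, time stands still between calls to the robot, and variables do not carry over. Pictures are saved under pics/ and viewed, at most 10 in all, crops included, and the job is handed in when it is done.

Besides the shell and the picture viewer there is one more tool, called after "Emit:" as name(argument=value, ...), one argument or row to a line, values as JSON. apply_moves: Moves the arm, as the interface text tells. Scaled input: -1 to 1 covers 0.05 m each way for a shift and 6 degrees each way for a turn. Its arguments: {"type":"object","properties":{"fingers":{"type":"array","items":{"type":"number"}},"travel":{"type":"array","items":{"type":"array","items":{"type":"number"}}},"rotation":{"type":"array","items":{"type":"array","items":{"type":"number"}}},"newtons":{"type":"number"}},"required":["fingers","travel","rotation"]}

```bash
mkdir -p pics; cat > h.py <<'E'
from workcell import *
import numpy as np, cv2
from scipy.spatial.transform import Rotation as R
def save(n,f):
    c=read_camera(n); cv2.imwrite(f,cv2.cvtColor(c['image'],cv2.COLOR_RGB2BGR)); return c
def P(c): return np.diag([1,1,1.])@np.array([[c['fx'],0,c['cx']],[0,c['fy'],c['cy']],[0,0,1]])@np.array(c['extrinsics'])[:3]
def tri(Ps,uv):
    A=[]
    for p,(u,v) in zip(Ps,uv): A+= [u*p[2]-p[0], v*p[2]-p[1]]
    x=np.linalg.svd(np.array(A))[2][-1]; return x[:3]/x[3]
def proj(p,X): y=p@np.append(X,1); return y[:2]/y[2]
E
python3 - <<'E'
from h import *
s=read_state(); print(s['time'],s['tool_pos'],s['tcp_rot'],s['width'])
C={n:save(n,f'pics/{n}0.png') for n in('scene','top')}
cv2.imwrite('pics/both.png',np.hstack([cv2.resize(cv2.imread(f'pics/{n}0.png'),(400,300)) for n in C]))
PP={n:P(c) for n,c in C.items()}
for n in C: print(n,np.linalg.inv(C[n]['extrinsics'])[:3,3])
for t in ['red_stop','red_corner','blue_stop','blue_corner','yellow_stop','yellow_corner','station','offcut','glue']:
    d={n:tip_of(n,t) for n in C}
    for n in C: print(t,n,[(np.round(e['location'],1).tolist(),round(e['p'],2)) for e in d[n][:2]])
    if all(d.values()): 
        X=tri(list(PP.values()),[d[n][0]['location'] for n in C]); print('   ',X.round(4),[np.round(proj(PP[n],X)-d[n][0]['location'],1) for n in C])
print(read_state()['time'])
E
```

```text
0.0 [0.17968158 0.64980842 0.20275111] [-0.42244323 -3.11266904  0.0035078 ] 1.0003807436476162
scene [1.00736009 0.36155069 0.95826349]
top [ 0.40868388 -0.05357398  1.25543764]
red_stop scene [([266.1, 175.2], 0.97)]
red_stop top [([311.9, 239.5], 0.72), ([319.0, 229.3], 0.7)]
    [ 0.5332 -0.1588  0.1164] [array([1.9, 0.4]), array([ 1.2, -1. ])]
red_corner scene [([270.5, 153.3], 0.84)]
red_corner top [([317.2, 231.8], 0.83)]
    [ 0.5347 -0.1563  0.201 ] [array([-2.5, -0.6]), array([-1.6,  1.2])]
blue_stop scene [([222.0, 135.2], 0.63), ([300.3, 223.1], 0.49)]
blue_stop top [([395.5, 234.0], 0.65)]
    [ 0.5388 -0.3285  0.1338] [array([-0.6, -0.2]), array([-0.4,  0.4])]
blue_corner scene [([221.8, 107.5], 0.74)]
blue_corner top [([407.2, 237.9], 0.95), ([313.9, 168.0], 0.44)]
    [ 0.523  -0.3329  0.2131] [array([0.5, 0.1]), array([ 0.3, -0.3])]
yellow_stop scene [([327.8, 218.7], 0.7)]
yellow_stop top [([217.1, 239.3], 0.95), ([437.0, 275.4], 0.5)]
    [0.5316 0.0393 0.139 ] [array([1.2, 0.2]), array([ 0.7, -0.5])]
yellow_corner scene []
yellow_corner top [([214.8, 233.5], 0.78)]
station scene [([296.9, 221.5], 0.59)]
station top [([267.6, 251.4], 0.77)]
    [ 0.5174 -0.0648  0.0012] [array([0.6, 0.1]), array([ 0.4, -0.3])]
offcut scene [([386.8, 241.6], 0.7)]
offcut top [([168.0, 286.8], 0.82)]
    [0.4374 0.1498 0.0684] [array([1.3, 0.2]), array([ 0.8, -0.5])]
glue scene [([177.9, 225.6], 0.73)]
glue top [([351.3, 154.5], 0.98)]
    [ 0.7475 -0.2659 -0.0026] [array([0.6, 0.1]), array([ 0.3, -0.3])]
1.0
```

View pics/scene0.png

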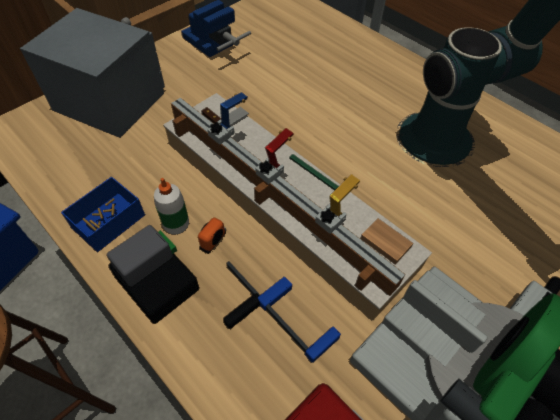

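View pics/top0.png

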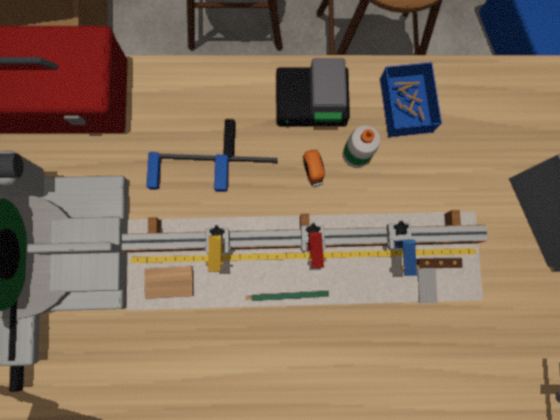

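The scene picture shows the red arm up at about (278,145), between blue at (232,108) and yellow at (343,195). The top picture shows it at (314,245), with the fence running nearly along y. First I'll raise the tool, turn it square to the fence and shut the fingers.

Emit:
apply_moves(
  fingers=[0,0,0,0,0,0],
  travel=[
    [0,0,-0.75],
    [0,0,-0.75],
    [0,0,-0.75],
    [0,0,-0.75],
    [0,0,-0.75],
    [0,0,-0.5],
  ],
  rotation=[
    [0,0,-0.45],
    [0,0,-0.45],
    [0,0,-0.45],
    [0,0,-0.45],
    [0,0,-0.45],
    [0,0,-0.45],
  ],
)

```text
time: 1.6
tool_pos: [0.1801, 0.6511, 0.4205]
tcp_rot: [-0.023, 3.14, 0.006]
wrist_force: [0.9, 1.1, -0.1]
width: 0.006
grip_force: 0.0
```

Emit:
apply_moves(
  fingers=[0,0,0,0,0,0,0,0,0,0,0,0],
  travel=[
    [-0.38,-0.8,0],
    [-0.38,-0.8,0],
    [-0.38,-0.8,0],
    [-0.38,-0.8,0],
    [-0.38,-0.8,0],
    [-0.38,-0.8,0],
    [-0.38,-0.8,0],
    [-0.38,-0.8,0],
    [-0.38,-0.8,0],
    [-0.38,-0.8,0],
    [-0.38,-0.8,0],
    [-0.38,-0.8,0],
  ],
  rotation=[
    [0,0,0],
    [0,0,0],
    [0,0,0],
    [0,0,0],
    [0,0,0],
    [0,0,0],
    [0,0,0],
    [0,0,0],
    [0,0,0],
    [0,0,0],
    [0,0,0],
    [0,0,0],
  ],
)

```text
time: 2.8
tool_pos: [0.4145, 0.1719, 0.417]
tcp_rot: [-0.021, 3.14, 0.001]
wrist_force: [2.0, 1.0, 0.9]
width: -0.002
grip_force: 0.0
```

Emit:
apply_moves(
  fingers=[0,0,0,0,0,0,0,0,0],
  travel=[
    [-0.4,-0.83,0],
    [-0.4,-0.83,0],
    [-0.4,-0.83,0],
    [-0.4,-0.83,0],
    [-0.4,-0.83,0],
    [-0.4,-0.83,0.3],
    [-0.4,-0.83,0.3],
    [-0.4,-0.8,0.3],
    [0,0,0],
  ],
  rotation=[
    [0,0,0],
    [0,0,0],
    [0,0,0],
    [0,0,0],
    [0,0,0],
    [0,0,0],
    [0,0,0],
    [0,0,0],
    [0,0,0],
  ],
)

```text
time: 3.7
tool_pos: [0.5785, -0.1593, 0.3669]
tcp_rot: [0.013, -3.136, 0.0]
wrist_force: [0.1, 0.5, -1.1]
width: 0.0
grip_force: 0.0
```

```bash
python3 - <<'E'
from h import *
C={n:save(n,f'pics/{n}1.png') for n in('wrist','scene','top')}
PP={n:P(c) for n,c in C.items()}
print(read_state()['tool_pos'],np.linalg.inv(C['wrist']['extrinsics'])[:3,3])
for t in ['red_stop','red_corner']:
    d={n:tip_of(n,t) for n in C}
    for n in C: print(t,n,[(np.round(e['location'],1).tolist(),round(e['p'],2)) for e in d[n][:2]])
    for ks in (['wrist','scene'],['wrist','top'],list(C)):
        if all(d[k] for k in ks):
            X=tri([PP[k] for k in ks],[d[k][0]['location'] for k in ks]); print('   ',ks,X.round(4),[np.round(proj(PP[n],X)-d[n][0]['location'],1) for n in ks])
im=cv2.imread('pics/wrist1.png'); sc=cv2.imread('pics/scene1.png')
c=cv2.resize(sc[90:200,220:320],None,fx=3.8,fy=3.8)
cv2.imwrite('pics/m1.png',np.hstack([cv2.resize(im,(420,315)),cv2.resize(c,(286,315))]))
E
```

```text
[ 0.57816853 -0.15469117  0.37150333] [ 0.50436324 -0.16026511  0.53671327]
red_stop wrist [([288.6, 132.5], 0.65)]
red_stop scene [([268.9, 172.2], 0.6)]
red_stop top [([312.6, 238.9], 0.84)]
    ['wrist', 'scene'] [ 0.5366 -0.1525  0.1373] [array([ 0.5, -0.5]), array([-0.2, -0. ])]
    ['wrist', 'top'] [ 0.5313 -0.1546  0.147 ] [array([-1.1, -4.7]), array([-0.3, -1.1])]
    ['wrist', 'scene', 'top'] [ 0.5329 -0.1555  0.1319] [array([-2.1, -4.2]), array([ 0.1, -0. ]), array([-0.5, -1. ])]
red_corner wrist [([290.1, 137.9], 0.94), ([326.9, 28.0], 0.51)]
red_corner scene []
red_corner top [([317.8, 233.5], 0.75)]
    ['wrist', 'top'] [ 0.5284 -0.1546  0.2572] [array([-0.7, -3.9]), array([-0.1, -0.7])]
```

View pics/m1.png

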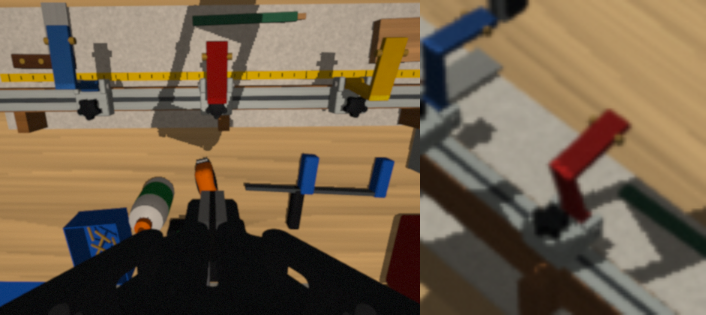

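The wrist picture shows the red arm pointing towards the robot, back edge at about (289,137), with the shut fingers behind it at column 281. The fingers are about 5 mm off in y and there is room behind the arm, so I'll lower them there.

Emit:
apply_moves(
  fingers=[0,0,0,0,0,0,0,0],
  travel=[
    [0,0.1,0.6],
    [0,0,0.6],
    [0,0,0.6],
    [0,0,0.6],
    [0,0,0.6],
    [0,0,0.4],
    [0,0,0],
    [0,0,0],
  ],
  rotation=[
    [0,0,0],
    [0,0,0],
    [0,0,0],
    [0,0,0],
    [0,0,0],
    [0,0,0],
    [0,0,0],
    [0,0,0],
  ],
)

```text
time: 4.95
tool_pos: [0.5784, -0.1494, 0.2022]
tcp_rot: [-0.021, 3.141, -0.0]
wrist_force: [0.7, -0.2, -0.4]
width: -0.0
grip_force: 0.0
```

```bash
python3 - <<'E'
from h import *
C={n:save(n,f'pics/{n}2.png') for n in('wrist','scene')}
for i in range(4): print(read_state()['tool_pos'].round(4) if i==0 else '',end=' ')
p=P(C['wrist']); t=tip_of('wrist','red_corner'); print([(np.round(e['location'],1),e['p']) for e in t])
c=t[0]['location']
# ray at z=0.213
M=p[:, [0,1,3]].copy(); M[:,2]+=p[:,2]*0.213; X=np.linalg.solve(M,[c[0],c[1],1]); print((X/X[2]).round(4))
im=cv2.imread('pics/wrist2.png'); sc=cv2.imread('pics/scene2.png')
cv2.imwrite('pics/m2.png',np.hstack([cv2.resize(im,(420,315)),cv2.resize(sc[90:200,220:320],(286,315))]))
E
```

```text
[ 0.5796 -0.15    0.2039]    [(array([275.7, 169.9]), 0.82)]
[ 0.5342 -0.1536  1.    ]
```

View pics/m2.png

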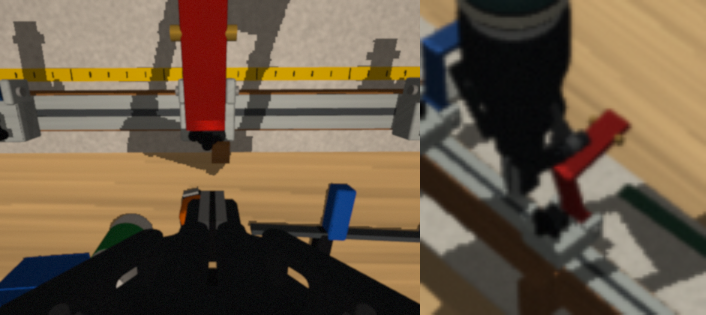

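The arm's back edge is at about (275,170) in the full wrist frame, which gives x 0.534, y -0.154. The fingers are behind it and slightly to +y. Now I'll push gently.

Emit:
apply_moves(
  fingers=[0,0,0,0,0,0,0,0,0,0,0,0],
  travel=[
    [0,-0.07,0.2],
    [0.2,0,0],
    [0.2,0,0],
    [0.1,0,0],
    [0.1,0,0],
    [0.1,0,0],
    [0.1,0,0],
    [0.1,0,0],
    [0.1,0,0],
    [0.1,0,0],
    [0.1,0,0],
    [0.1,0,0],
  ],
  rotation=[
    [0,0,0],
    [0,0,0],
    [0,0,0],
    [0,0,0],
    [0,0,0],
    [0,0,0],
    [0,0,0],
    [0,0,0],
    [0,0,0],
    [0,0,0],
    [0,0,0],
    [0,0,0],
  ],
)

```text
time: 6.3
tool_pos: [0.513, -0.1542, 0.1916]
tcp_rot: [0.02, -3.142, 0.0]
wrist_force: [1.3, 0.6, -0.2]
width: -0.003
grip_force: 0.1
```

```bash
python3 - <<'E'
from h import *
C={n:save(n,f'pics/{n}3.png') for n in('wrist','scene')}
s=read_state();print(s['tool_pos'],s['wrist_force'],[(np.round(e['location'],1),e['p']) for e in tip_of('wrist','red_corner')])
im=cv2.imread('pics/wrist3.png'); sc=cv2.imread('pics/scene3.png')
cv2.imwrite('pics/m3.png',np.hstack([cv2.resize(im,(420,315)),cv2.resize(sc[90:200,220:320],(286,315))]))
E
```

```text
[ 0.51257541 -0.15416478  0.19158675] [-0.81803313 -0.29542012 -0.39455669] []
```

View pics/m3.png

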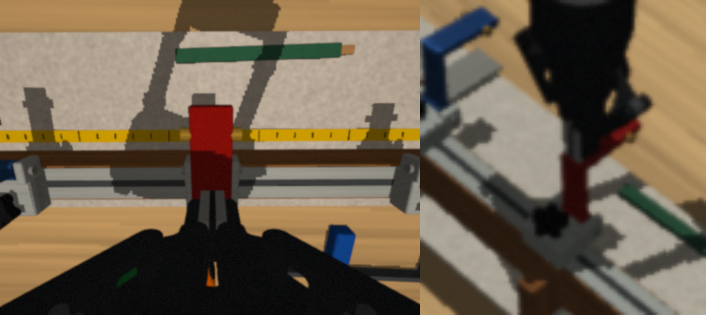

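The fingers are on the back of the red arm (about (211,195) in the crop), which has begun to tip. I'll keep pushing.

Emit:
apply_moves(
  fingers=[0,0,0,0,0,0,0,0,0,0,0,0],
  travel=[
    [0.06,0,0],
    [0.06,0,0],
    [0.06,0,0],
    [0.06,0,0],
    [0.06,0,0],
    [0.06,0,0],
    [0.06,0,0],
    [0.06,0,0],
    [0.06,0,0],
    [0,0,0],
    [0,0,0],
    [0,0,0],
  ],
  rotation=[
    [0,0,0],
    [0,0,0],
    [0,0,0],
    [0,0,0],
    [0,0,0],
    [0,0,0],
    [0,0,0],
    [0,0,0],
    [0,0,0],
    [0,0,0],
    [0,0,0],
    [0,0,0],
  ],
)

```text
time: 7.65
tool_pos: [0.4864, -0.1545, 0.1915]
tcp_rot: [-0.02, 3.142, -0.0]
wrist_force: [-0.3, 1.1, -0.8]
width: 0.001
grip_force: 0.0
```

```bash
python3 - <<'E'
from h import *
C={n:save(n,f'pics/{n}4.png') for n in('wrist','scene')}
s=read_state();print(s['tool_pos'],s['wrist_force'])
im=cv2.imread('pics/wrist4.png'); sc=cv2.imread('pics/scene4.png')
cv2.imwrite('pics/m4.png',np.hstack([cv2.resize(im,(420,315)),cv2.resize(sc[90:200,220:320],(286,315))]))
E
```

```text
[ 0.48642861 -0.15451746  0.19155896] [0.08686662 0.17269647 0.19862804]
```

View pics/m4.png

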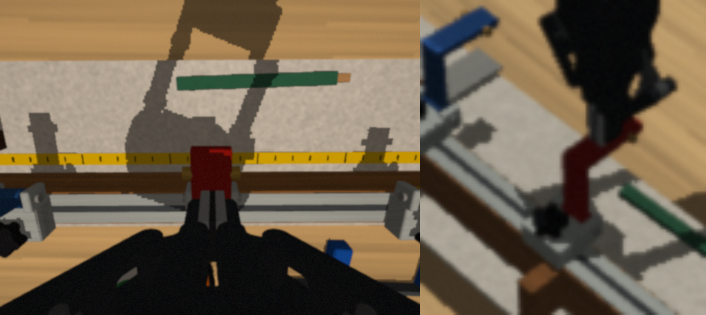

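The picture is ambiguous about how far the arm has tipped, so I'll compare the model's projection with the red mask.

```bash
cat > fit.py <<'E'
from h import *
def run(cams,prefix,use=None):
    C={n:save(n,f'pics/{prefix}_{n}.png') for n in cams}
    masks={}
    for n,c in C.items():
        hsv=cv2.cvtColor(c['image'],cv2.COLOR_RGB2HSV); a=((hsv[...,0]<6)|(hsv[...,0]>174))&(hsv[...,1]>170)&(hsv[...,2]>60)
        b=np.zeros_like(a); 
        u,v=proj(P(c),[.5,-.155,.18]); u,v=int(u),int(v); w=150 if n=='wrist' else 45
        b[max(0,v-w):v+w,max(0,u-w):u+w]=1; masks[n]=a&b; print(n,masks[n].sum())
    def model(th,n,pin):
        cs,sn=np.cos(th),np.sin(th); e=np.array([-cs,0,sn]); f=np.array([sn,0,cs]); m=np.zeros((420,560),np.uint8)
        for l0,l1,d0,d1 in((-4,70,-4,4),(62,70,-66,4)):
            pts=[proj(P(C[n]),pin+1e-3*(l*e+d*f)+np.array([0,y,0])) for l in(l0,l1) for d in(d0,d1) for y in(-.012,.012)]
            cv2.fillConvexPoly(m,cv2.convexHull(np.array(pts,np.float32)).astype(np.int32),1)
        return m>0
    for th in np.arange(-.1,1.95,.1):
        r=[]
        for n in C:
            m=model(th,n,np.array([.515,-.1545,.148])); k=masks[n]; r.append((round((m&k).sum()/max(1,k.sum()),2),round((m&k).sum()/(m|k).sum(),2)))
        print(round(th,2),r)
    return C
E
python3 - <<'E'
from fit import *
C=run(('scene','top','wrist'),'f5')
for n in C: print(n,proj(P(C[n]),read_state()['tool_pos']))
E
```

```text
scene 2
top 19
wrist 691
-0.1 [(np.float64(0.0), np.float64(0.0)), (np.float64(0.95), np.float64(0.04)), (np.float64(0.67), np.float64(0.1))]
0.0 [(np.float64(0.0), np.float64(0.0)), (np.float64(1.0), np.float64(0.04)), (np.float64(0.68), np.float64(0.09))]
0.1 [(np.float64(0.0), np.float64(0.0)), (np.float64(1.0), np.float64(0.03)), (np.float64(0.7), np.float64(0.09))]
0.2 [(np.float64(0.0), np.float64(0.0)), (np.float64(1.0), np.float64(0.03)), (np.float64(0.73), np.float64(0.09))]
0.3 [(np.float64(0.0), np.float64(0.0)), (np.float64(1.0), np.float64(0.03)), (np.float64(0.75), np.float64(0.08))]
0.4 [(np.float64(0.0), np.float64(0.0)), (np.float64(1.0), np.float64(0.03)), (np.float64(0.77), np.float64(0.08))]
0.5 [(np.float64(0.0), np.float64(0.0)), (np.float64(1.0), np.float64(0.03)), (np.float64(0.82), np.float64(0.08))]
0.6 [(np.float64(0.0), np.float64(0.0)), (np.float64(1.0), np.float64(0.03)), (np.float64(0.86), np.float64(0.09))]
0.7 [(np.float64(0.0), np.float64(0.0)), (np.float64(1.0), np.float64(0.03)), (np.float64(0.92), np.float64(0.09))]
0.8 [(np.float64(0.0), np.float
[... 758 characters left out ...]
9), np.float64(0.08))]
1.5 [(np.float64(1.0), np.float64(0.0)), (np.float64(1.0), np.float64(0.03)), (np.float64(0.99), np.float64(0.08))]
1.6 [(np.float64(1.0), np.float64(0.0)), (np.float64(1.0), np.float64(0.04)), (np.float64(0.99), np.float64(0.09))]
1.7 [(np.float64(1.0), np.float64(0.0)), (np.float64(0.16), np.float64(0.01)), (np.float64(0.48), np.float64(0.04))]
1.8 [(np.float64(0.0), np.float64(0.0)), (np.float64(0.0), np.float64(0.0)), (np.float64(0.22), np.float64(0.02))]
1.9 [(np.float64(0.0), np.float64(0.0)), (np.float64(0.0), np.float64(0.0)), (np.float64(0.03), np.float64(0.0))]
scene [283.67254503 145.54692683]
top [314.78856213 258.12933454]
wrist [283.43757111 249.07053862]
```

```bash
sed -i "s/hsv\[...,1\]>170)&(hsv\[...,2\]>60)/hsv[...,1]>130)\&(hsv[...,2]>40)/; s/(n,masks/(n,hsv[v-3:v+4:3,u].tolist(),masks/; s/round((m&k).sum()\/max(1,k.sum()),2)/float(round((m\&k).sum()\/max(1,k.sum()),2))/; s/round((m&k).sum()\/(m|k).sum(),2)/float(round((m\&k).sum()\/(m|k).sum(),2))/" fit.py
python3 - <<'E'
from fit import *
C=run(('scene','wrist'),'f6')
p=P(C['scene'])
im=cv2.resize(cv2.imread('pics/f6_scene.png')[100:190,230:330],None,fx=6,fy=6,interpolation=cv2.INTER_CUBIC)
for th,col in((.7,(0,255,255)),(1.0,(0,255,0)),(1.4,(255,0,0))):
    e=np.array([-np.cos(th),0,np.sin(th)]); f=np.array([np.sin(th),0,np.cos(th)]); pin=np.array([.515,-.1545,.148])
    q=[proj(p,pin+e*a+f*b) for a,b in((0,.004),(.07,.004),(.07,-.066))]
    cv2.polylines(im,[((np.array(q)-[230,100])*6).astype(np.int32)],False,col,1)
t=proj(p,read_state()['tool_pos']); cv2.circle(im,tuple(((t-[230,100])*6).astype(int).tolist()),4,(255,255,255),1)
cv2.imwrite('pics/m6.png',im)
E
```

```text
scene [[7, 82, 81], [18, 32, 144], [12, 41, 62]] 97
wrist [[0, 18, 14], [69, 137, 13], [105, 51, 10]] 3326
-0.1 [(0.23, 0.04), (0.69, 0.41)]
0.0 [(0.23, 0.04), (0.7, 0.4)]
0.1 [(0.24, 0.04), (0.71, 0.38)]
0.2 [(0.25, 0.05), (0.73, 0.37)]
0.3 [(0.26, 0.05), (0.74, 0.36)]
0.4 [(0.27, 0.05), (0.75, 0.36)]
0.5 [(0.29, 0.06), (0.79, 0.36)]
0.6 [(0.31, 0.06), (0.8, 0.36)]
0.7 [(0.32, 0.06), (0.84, 0.37)]
0.8 [(0.35, 0.06), (0.86, 0.37)]
0.9 [(0.41, 0.07), (0.89, 0.39)]
1.0 [(0.51, 0.09), (0.91, 0.4)]
1.1 [(0.59, 0.1), (0.93, 0.42)]
1.2 [(0.7, 0.13), (0.94, 0.4)]
1.3 [(0.81, 0.15), (0.95, 0.39)]
1.4 [(0.98, 0.17), (0.97, 0.39)]
1.5 [(1.0, 0.18), (0.98, 0.4)]
1.6 [(1.0, 0.18), (0.98, 0.41)]
1.7 [(0.95, 0.18), (0.73, 0.29)]
1.8 [(0.75, 0.14), (0.41, 0.15)]
1.9 [(0.7, 0.13), (0.08, 0.03)]
```

View pics/m6.png

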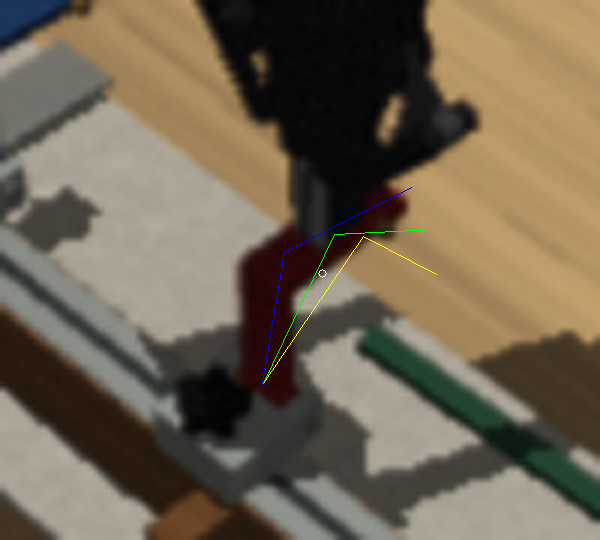

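The arm is still almost upright at about 1.5, and the fingertips seem to sit on top of the foot, higher than the TCP reading says (white circle at (322,273), visible tip at about (318,245)). I'll check the tip offset on the earlier free-standing picture.

```bash
python3 - <<'E'
from h import *
c=read_camera('scene'); p=P(c); out=[]
for f,T in(('scene2',[.5796,-.15,.2039]),('scene3',[.5126,-.1542,.1916])):
    im=cv2.resize(cv2.imread(f'pics/{f}.png')[100:190,230:310],None,fx=5,fy=5,interpolation=cv2.INTER_CUBIC)
    for dz,col in((0,(255,255,255)),(.02,(0,255,0)),(.04,(0,255,255))):
        q=proj(p,np.array(T)+[0,0,dz]); cv2.circle(im,tuple(((q-[230,100])*5).astype(int).tolist()),4,col,1)
    out.append(im)
cv2.imwrite('pics/m7.png',np.hstack(out))
E
```

```text
(no output)
```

View pics/m7.png

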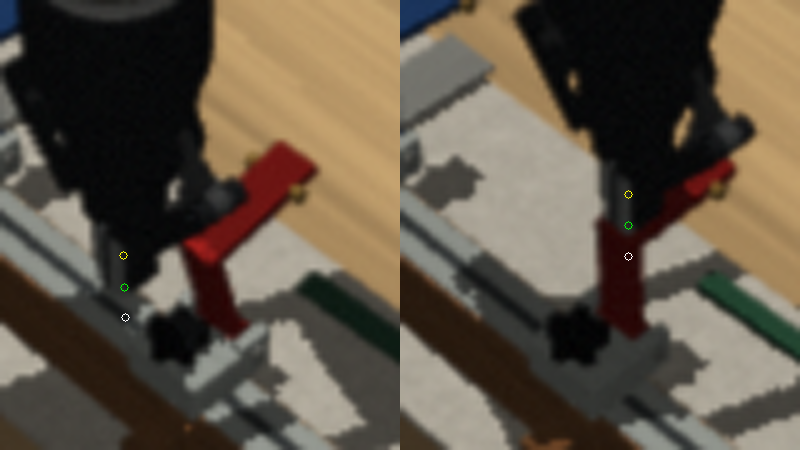

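In both pictures the real tips end about 20 mm above the reported TCP, so the fingers slid over the arm's top. I'll back off upwards, go behind the arm again and come in lower.

Emit:
apply_moves(
  fingers=[0,0,0,0,0,0,0,0,0],
  travel=[
    [0,0,-0.4],
    [0,0,-0.4],
    [-0.6,0,0],
    [-0.6,0,0],
    [-0.6,0,0],
    [0,0,0.5],
    [0,0,0.5],
    [0,0,0.12],
    [0,0,0],
  ],
  rotation=[
    [0,0,0],
    [0,0,0],
    [0,0,0],
    [0,0,0],
    [0,0,0],
    [0,0,0],
    [0,0,0],
    [0,0,0],
    [0,0,0],
  ],
)

```text
time: 8.95
tool_pos: [0.5752, -0.153, 0.174]
tcp_rot: [0.02, -3.138, -0.002]
wrist_force: [0.6, -0.5, 0.2]
width: 0.003
grip_force: 0.0
```

Emit:
apply_moves(
  fingers=[0,0,0,0,0,0,0,0,0,0],
  travel=[
    [0.2,0,0],
    [0.2,0,0],
    [0.1,0,0],
    [0.1,0,0],
    [0.1,0,0],
    [0.1,0,0],
    [0.1,0,0],
    [0.1,0,0],
    [0.1,0,0],
    [0,0,0],
  ],
  rotation=[
    [0,0,0],
    [0,0,0],
    [0,0,0],
    [0,0,0],
    [0,0,0],
    [0,0,0],
    [0,0,0],
    [0,0,0],
    [0,0,0],
    [0,0,0],
  ],
)

```text
time: 9.95
tool_pos: [0.5206, -0.154, 0.1754]
tcp_rot: [0.02, -3.141, -0.0]
wrist_force: [-0.0, -0.2, 0.7]
width: -0.002
grip_force: 0.0
```

```bash
python3 - <<'E'
from h import *
C={n:save(n,f'pics/{n}8.png') for n in('wrist','scene')}
s=read_state();print(s['time'],s['tool_pos'],s['wrist_force'])
im=cv2.imread('pics/wrist8.png'); sc=cv2.imread('pics/scene8.png')[100:190,230:310]
sc=cv2.resize(sc,None,fx=5,fy=5,interpolation=cv2.INTER_CUBIC); p=P(C['scene'])
for dz in(0,.02):
    q=proj(p,s['tool_pos']+[0,0,dz]); cv2.circle(sc,tuple(((q-[230,100])*5).astype(int).tolist()),4,(255,255,255),1)
cv2.imwrite('pics/m8.png',np.hstack([sc,cv2.resize(im,(400,450))]))
E
```

```text
10.05 [ 0.52127326 -0.15408827  0.17555814] [-0.21396897 -0.23331422  0.1320828 ]
```

View pics/m8.png

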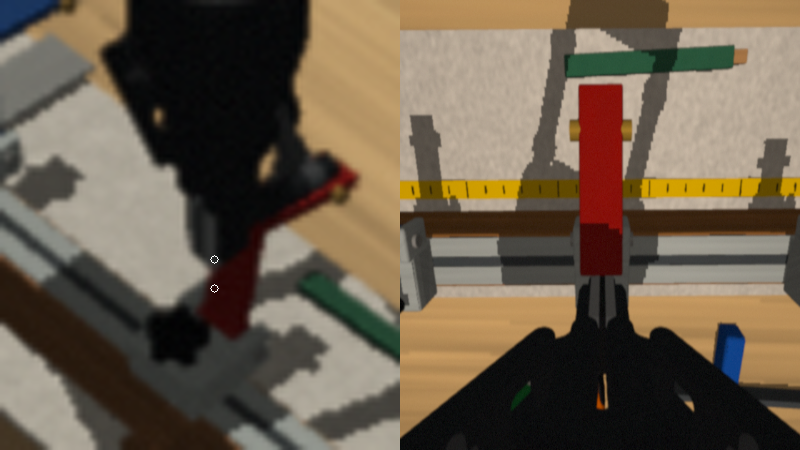

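The fingers are now properly behind the leg (tip at about (215,258) in the left panel), and the leg is tilting towards the robot. I'll push on slowly, sinking slightly.

Emit:
apply_moves(
  fingers=[0,0,0,0,0,0,0,0,0,0,0,0],
  travel=[
    [0.06,0,0],
    [0.06,0,0],
    [0.06,0,0.02],
    [0.06,0,0.02],
    [0.06,0,0.02],
    [0.06,0,0.02],
    [0.06,0,0.02],
    [0.06,0,0.02],
    [0.06,0,0.02],
    [0.06,0,0.02],
    [0.06,0,0.02],
    [0.06,0,0.02],
  ],
  rotation=[
    [0,0,0],
    [0,0,0],
    [0,0,0],
    [0,0,0],
    [0,0,0],
    [0,0,0],
    [0,0,0],
    [0,0,0],
    [0,0,0],
    [0,0,0],
    [0,0,0],
    [0,0,0],
  ],
)

```text
time: 11.25
tool_pos: [0.4851, -0.1545, 0.1655]
tcp_rot: [-0.02, 3.141, -0.0]
wrist_force: [-0.3, 0.6, 0.6]
width: 0.003
grip_force: 0.0
```

Emit:
apply_moves(
  fingers=[0,0,0,0,0,0,0,0,0],
  travel=[
    [0.06,0,0],
    [0.06,0,0],
    [0,0,0],
    [0,0,0],
    [0,0,0],
    [-0.2,0,-0.4],
    [-0.2,0,-0.6],
    [0,0,-0.8],
    [0,0,0],
  ],
  rotation=[
    [0,0,0],
    [0,0,0],
    [0,0,0],
    [0,0,0],
    [0,0,0],
    [0,0,0],
    [0,0,0],
    [0,0,0],
    [0,0,0],
  ],
)

```text
time: 12.15
tool_pos: [0.5034, -0.1556, 0.2623]
tcp_rot: [-0.021, 3.131, -0.006]
wrist_force: [1.3, -0.1, 0.3]
width: -0.003
grip_force: 0.0
```

```bash
python3 - <<'E'
from fit import *
C=run(('scene','top','wrist'),'f9')
s=read_state();print(s['time'],s['tool_pos'],s['wrist_force'])
sc=cv2.resize(cv2.imread('pics/f9_scene.png')[80:210,210:350],(400,450),interpolation=cv2.INTER_CUBIC)
cv2.imwrite('pics/m9.png',np.hstack([sc,cv2.resize(cv2.imread('pics/f9_wrist.png'),(400,450))]))
E
```

```text
scene [[20, 31, 166], [19, 29, 168], [15, 37, 69]] 220
top [[82, 67, 42], [15, 23, 66], [75, 44, 23]] 259
wrist [[2, 250, 56], [0, 255, 54], [1, 237, 56]] 2827
-0.1 [(1.0, 0.49), (0.97, 0.49), (0.95, 0.89)]
0.0 [(1.0, 0.51), (1.0, 0.5), (0.96, 0.86)]
0.1 [(0.97, 0.47), (1.0, 0.47), (0.96, 0.81)]
0.2 [(0.93, 0.45), (1.0, 0.43), (0.96, 0.75)]
0.3 [(0.87, 0.41), (1.0, 0.41), (0.97, 0.71)]
0.4 [(0.81, 0.37), (1.0, 0.41), (0.97, 0.68)]
0.5 [(0.67, 0.31), (1.0, 0.39), (0.97, 0.65)]
0.6 [(0.6, 0.27), (1.0, 0.37), (0.97, 0.63)]
0.7 [(0.53, 0.22), (1.0, 0.36), (0.96, 0.61)]
0.8 [(0.54, 0.21), (1.0, 0.37), (0.96, 0.59)]
0.9 [(0.45, 0.17), (0.98, 0.37), (0.96, 0.59)]
1.0 [(0.42, 0.15), (0.97, 0.38), (0.96, 0.58)]
1.1 [(0.37, 0.13), (0.96, 0.36), (0.95, 0.58)]
1.2 [(0.33, 0.11), (0.97, 0.38), (0.95, 0.6)]
1.3 [(0.3, 0.1), (0.95, 0.41), (1.0, 0.65)]
1.4 [(0.3, 0.09), (0.95, 0.42), (1.0, 0.63)]
1.5 [(0.27, 0.08), (0.93, 0.43), (0.92, 0.56)]
1.6 [(0.24, 0.08), (0.79, 0.35), (0.81, 0.46)]
1.7 [(0.21, 0.07), (0.57, 0.23), (0.67, 0.36)]
1.8 [(0.19, 0.06), (0.45, 0.17), (0.53, 0.27)]
1.9 [(0.16, 0.05), (0.28, 0.1), (0.39, 0.2)]
12.3 [ 0.49933306 -0.15430468  0.25540774] [ 0.18353049 -0.97724653 -0.75710127]
```

View pics/m9.png

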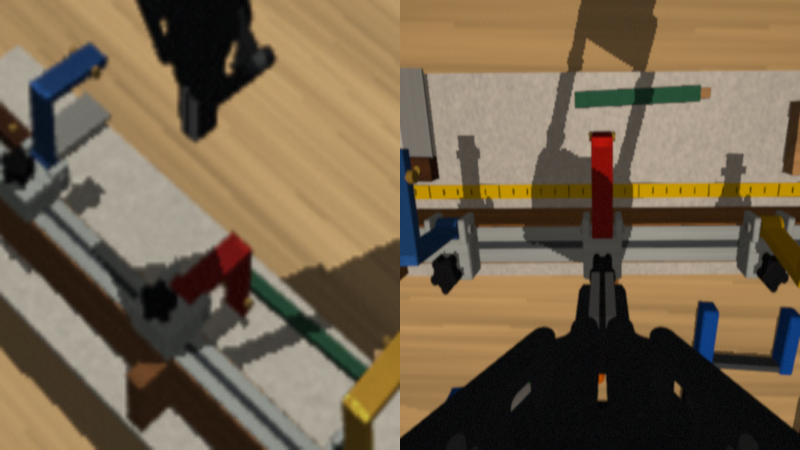

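The red arm lies level, with its leg at about (210,270) and foot hanging at (240,280) in the left panel. The mask fit is best near 0 in two of the views, with the top view broadly agreeing. Blue and yellow are still up, and the pencil looks to be where it was. I'll raise the hand clear and hand in.

Emit:
apply_moves(
  fingers=[0,0,0,0,0],
  travel=[
    [0,0,-0.6],
    [0,0,-0.6],
    [0,0,-0.4],
    [0,0,0],
    [0,0,0],
  ],
  rotation=[
    [0,0,0],
    [0,0,0],
    [0,0,0],
    [0,0,0],
    [0,0,0],
  ],
)

```text
time: 12.8
tool_pos: [0.4988, -0.1542, 0.3339]
tcp_rot: [0.02, -3.139, -0.001]
wrist_force: [-0.4, 1.0, -0.6]
width: 0.006
grip_force: 0.0
```

```bash
python3 -c "
from workcell import *
print(finish_job())"
```

```text
the job is handed in; nothing more can be done
None
```

The job is handed in at about 13 s: the last pictures show the red arm down level on its rest, blue and yellow still up and the hand clear, but the hand-in returned no verdict and I did not re-measure the stops or loose things; the first push slid over the arm's top, so it took a second, lower one.

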